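# Lay the pressing block on the gluing bed

### The arm

A 6-joint arm with a two-finger parallel gripper is mounted at the origin on the work surface. World frame = base frame: x ahead of the robot, y to its left, z up, the work surface at z = 0. Lengths are in m, angles in rad, forces in N, time in s.
With the tool pointing down it reaches from about 0.35 to 0.775 m from the base axis. Payload 7.3 kg.
Tool frame: the origin (TCP) lies on the centre line of the jaws, within the pads' length; the fingertips stand 17 mm ahead of it and the grasp point (between the pads) lies 2 mm behind it (robot.tip_extent is the distance from the TCP to the fingertips, in m); z points along the fingers, y is the line along which they close (so a half turn about z gives the same grasp; the last joint's range is limited). The gripper opens to 92 mm and grips with 3 to 60 N. Pads are 19 mm wide; open, the fingers measure 130 mm over their backs; the gripper's body (75 mm by 190 mm) begins 47 mm behind the grasp point.
Start: joints at [1.024, 0.342, 1.524, -0, 1.275, -0.146], TCP at [0.205, 0.483, 0.244] pointing down, gripper open.
Joint ranges: [-2.53, 2.53], [-0.77, 2.02], [0.04, 2.7], [-1, 4.14], [0.28, 2.66], [-3.11, 3.11]. Speed limits (rad/s): [2.57, 2.57, 3.14, 3.14, 3.14, 3.14].

### API

Orientations are given as [roll, pitch, yaw] about the fixed x, y, z axes, in that order (R = Rz(yaw) Ry(pitch) Rx(roll)).
In Python, from cell import robot gives the robot as it stands.
- The arm moves only by the tool step_arm, never from a script. Its argument "motion" is a list of rows, each a list of 2 entries, a list of its own where there are three numbers: the shift along the tool's x, y, z in units of 60 mm (1.0 is 60 mm), then the turn about the tool's z in rad. In form: [[[x, y, z], spin], ...]. A call has 1 to 10 rows; each row is the pose to reach, as a shift and turn from the pose commanded when the call began, along the tool's axes at that moment; what a row does not reach only later rows make up. A row lasts 1/8 s, in which the tool goes at most 62.5 mm and 10.7 degrees, less where a joint would pass 70% of its speed; a pose out of reach is approached as far as the arm can. A call with a gripper value outside its range is refused whole. "hand" is the closure in counts, from 0 (fully open) to 255 (shut), set as the call begins (left out, the last holds). The fingers move at their own pace and stop on an object; "squeeze" is the grip in N (left out, the last holds). Time passes only in rows, so rows that repeat a pose let the fingers close. It gives the time, the measured TCP pose, the force, the opening and the grip force at its end, in the units of the state.
- robot.observe(): the state, without advancing time (a new reading comes with each control period).
- robot.read_camera(name): name is "side" or "top"; returns a dict with "pixels" (420x560x3 uint8, red, green, blue), "intrinsics" (3x3 intrinsics, pixels), "k1" (the pictures are not rectified: a ray, as slopes to the right and down, at radius r is drawn at 1 + k1 r^2 times it, then the intrinsics apply), "xyz" and "rotation" of the camera in the world. Camera axes: x right, y up, looking along -z (the intrinsics and any distortion apply to the point x, -y, -z); pixel columns grow to the right and rows downward; lengths in m; the calibration is good to about 2 mm. A picture is of the moment at which its call begins. There is no depth.
- robot.hand_in(): hands the job in; it is judged then, once.
The state is a dict: "time": time; "qpos": joint angles; "qvel": joint speeds; "joint_efforts": joint torques, N m; "tool_pos": TCP position; "tool_rot": TCP orientation; "contact_force": force on the tool from outside, world axes, zero at the start; "torque": the same for the moment, N m; "opening": finger opening in m; "grip_force": force on a finger pad.
Only numpy, scipy, OpenCV 4.12 (cv2) and the standard library are available. Lean on these libraries where they do the work, as an engineer would, in place of code of your own. Each camera call takes 0.05 s, during which the arm holds its last target. There are 200 camera calls.

### The job

Lay the wooden pressing block down on the gluing bed so that it presses the dark strip. Without lifting it, slide it upright along the bench until its foot sits square against the low front step of the bed, then push high so that it tips over the step and lies on its dark sole on the bed; finally slide it fully home against the back fence, press it there for a moment with about 8 newtons, and let go. Push gently throughout, never with more than 20 newtons on the block, keep the block over the strip, and leave the other things where they are.

Things in the scene. Friction and masses are not known exactly. Their poses are not given: they have to be found in the camera images.
- block: Pressing block: plain pale wood, 94 mm thick (x) by 115 mm wide (y) by 128 mm tall (z), 0.5 to 0.9 kg, loose, standing on end on the bench before the bed, up to 45 mm off it and a little skewed. Its +x side, facing the bed, has a darker 6 mm sole (within the 94 mm) that must end up underneath. Origin at the centre of its underside, z up its height. Too wide to grip: it is pushed.
- block_toe (a point): Middle of the block's lower edge on the sole side (47 mm along its x from its origin, at its underside): the edge that goes against the step. Friction on the bench is 0.28 to 0.42, so a push lower than about 100 mm slides the block upright.
- block_top (a point): Centre of the block's top end (128 mm up its z); once laid down it faces the fence. With the toe at the step a high push tips the block about the step's upper edge (2 to 8 N); the pushed face rises as it tips; a finger that does not rise with it drags and can jam it. Past about 40 degrees it goes over by itself once the finger frees it, landing with its foot end up to 5 cm short of the step.
- bed: Gluing bed: fixed plywood board on the bench, 14 mm thick, 172 mm deep (x 0 to 172), 300 mm wide (y -150 to 150). Its front edge, facing the robot, is the low step, 14 mm high. Origin on the bench at the middle of the step face; x points away from the robot to the fence, y along the step, z up. Flush in its top: a dark plastic strip, x 60 to 110, y -110 to 110 mm, the work to be pressed.
- fence: The wooden fence fixed along the back of the bed, parallel to the step: 280 mm long, 24 mm thick, rising 30 mm above the bed's top. Origin at the middle of the foot of its front face (148 mm from the step face, on the bed's top); axes as the bed's. It is rigid.
- tape_roll: Bystander: roll of pale tape lying flat, 84 mm across, 24 mm high; origin at the centre of its underside.
- pipe_offcut: Bystander: black plastic pipe offcut standing on end, 80 mm across, 80 mm high; origin at the centre of its underside.
- glue_bottle: Bystander: small white bottle, 30 mm across, 70 mm high, standing on one end of the bed; origin at the centre of its underside.
- steel_rule: Bystander: steel rule 300 x 28 x 4 mm lying beside the bed; origin at the centre of its underside.
- glue_gun: Bystander: hot-glue gun lying on its side, about 210 mm long, 40 mm high; origin under its barrel.
- screwdriver: Bystander: screwdriver lying on the bench; origin under its middle.
- hold_down: Bystander: small steel T-shaped hold-down, 70 x 45 mm, 40 mm high, lying on the other end of the bed; origin at the centre of its underside.
Things that resemble listed ones, but are neither listed nor needed, are in the scene too. Of the things that look like the block, the largest one is meant.

How it is judged:
By the outcome, as a careful person would: the job done as asked, in the order asked, and still so for the second after the job is handed in, with the robot touching nothing.
It also fails if it takes over 61 s, if anything falls off the work surface, if the arm or the gripper's body presses on something with over 40 N, if the wrist force passes 120 N, or if a joint passes its speed limit or range.

## Working session

There is one attempt and no reset: what is moved stays moved. The work goes in short steps, Python scripts to look and compute and a tool call to move; the robot and the scene stay as the last step left them, time stands still between calls to the robot, and variables do not carry over. Pictures are saved under pics/ and viewed, at most 10 in all, crops included, and the job is handed in when it is done.

Besides the shell and the picture viewer there is one more tool, called after "Request:" as name(argument=value, ...), one argument or row to a line, values as JSON. step_arm: Moves the arm, as the interface text tells. Its arguments: {"type":"object","properties":{"motion":{"type":"array"},"hand":{"type":"number"},"squeeze":{"type":"number"}},"required":["motion"]}

```bash
mkdir -p pics; ls
python3 - <<'E'
from cell import robot
import cv2
s=robot.observe(); print({k:s[k] for k in s})
for n in("top","side"):
    c=robot.read_camera(n); cv2.imwrite(f"pics/{n}0.png",c["pixels"][:,:,::-1]); print(n,c["intrinsics"],c["k1"],c["xyz"],c["rotation"])
E
```

```text
pics
{'time': 0.0, 'qpos': array([ 1.02399144e+00,  3.42720230e-01,  1.52503575e+00,  8.11849943e-06,
        1.27540672e+00, -1.45987181e-01]), 'qvel': array([ 1.16117898e-03, -5.73921665e-05,  4.40391047e-04, -1.60383088e-03,
       -4.76060551e-04, -3.59146823e-04]), 'joint_efforts': array([ 1.47888662e-03, -4.31261730e+01, -2.44221926e+01,  7.17221992e-02,
        5.59725228e-02, -1.92728317e-04]), 'tool_pos': array([0.20460501, 0.48306335, 0.24303971]), 'tool_rot': array([-3.14004044e+00, -2.36073839e-04,  2.74077239e+00]), 'contact_force': array([-0.21413069, -0.24011226, -0.41683627]), 'torque': array([-0.0018048 , -0.04730551,  0.06778972]), 'grip_force': 0.0, 'opening': 0.09180573780709789}
top [[434.29008802   0.         277.27656139]
 [  0.         434.29008802 207.37613745]
 [  0.           0.           1.        ]] -0.05689814384388581 [4.72989598e-01 1.09161803e-03 1.15850776e+00] [ 0.06360978  0.00516327 -1.55683899]
side [[520.98938569   0.         270.41145682]
 [  0.         520.98938569 207.3583085 ]
 [  0.           0.           1.        ]] -0.021659652406462632 [ 0.37829201 -0.82011664  0.89588621] [ 0.82080403  0.01365145 -0.19547472]
```

View pics/top0.png

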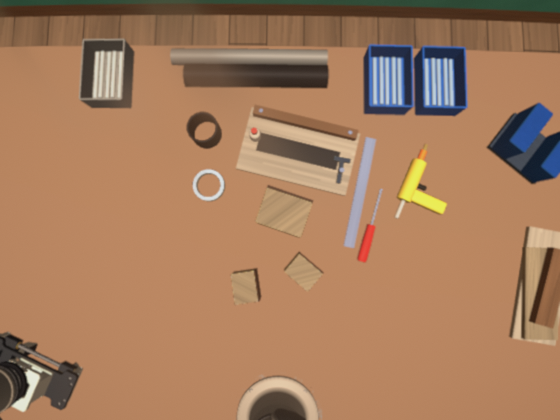

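View pics/side0.png

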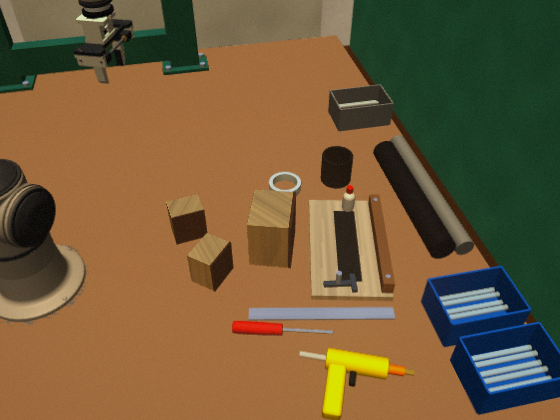

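The top view shows the bed at about (300,150). Three wooden blocks could be the target: (285,212), (304,272) and (245,287) in the top view, which are (272,228), (211,262) and (187,218) in the side view. The one at (285,212) is the largest and stands in front of the bed's step, so I choose it and will check it in a close crop.

Run:
```python
import cv2
t=cv2.imread("pics/top0.png")[95:245,230:370]; s=cv2.imread("pics/side0.png")[180:305,240:400]
cv2.imwrite("pics/tc.png",cv2.resize(t,None,fx=4,fy=4,interpolation=cv2.INTER_CUBIC))
cv2.imwrite("pics/sc.png",cv2.resize(s,None,fx=4.7,fy=4.7,interpolation=cv2.INTER_CUBIC))
```

```text
(no output)
```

View pics/tc.png

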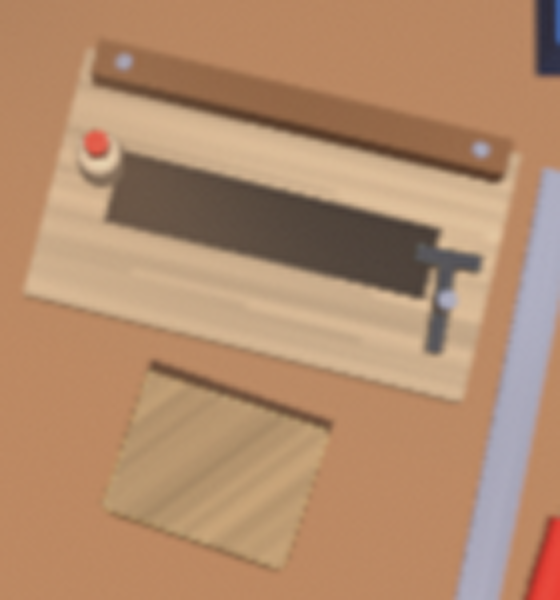

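View pics/sc.png

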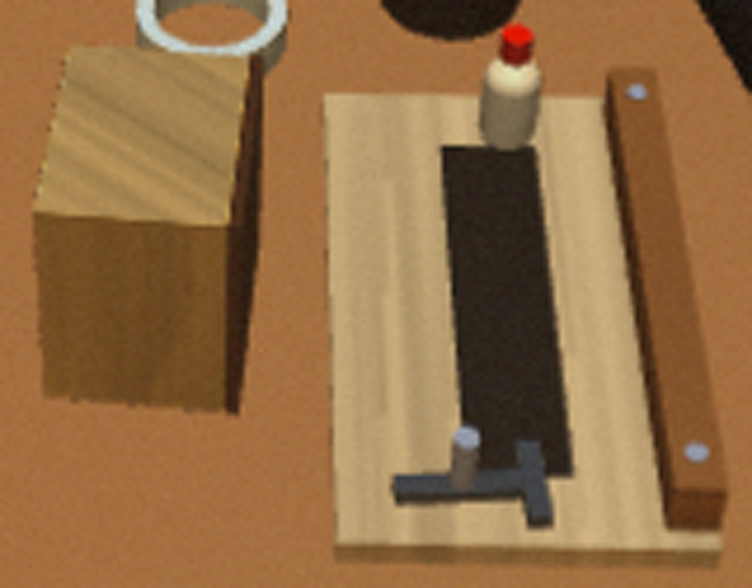

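The crops confirm the choice: the block has its dark sole towards the bed. In the top crop its top-face corners are (152,362), (332,428), (282,570) and (104,508). The bed's front corners are (24,294) and (464,402).

```bash
cat > h.py <<'E'
import numpy as np
from scipy.spatial.transform import Rotation as R
from scipy.optimize import least_squares
C={"top":(434.29008802,277.27656139,207.37613745,-0.05689814,[4.72989598e-01,1.09161803e-03,1.15850776],[0.06360978,0.00516327,-1.55683899]),
"side":(520.98938569,270.41145682,207.3583085,-0.02165965,[0.37829201,-0.82011664,0.89588621],[0.82080403,0.01365145,-0.19547472])}
def proj(n,P):
    f,cx,cy,k,t,r=C[n]; p=R.from_euler("xyz",r).inv().apply(np.atleast_2d(P)-t)
    u=np.c_[p[:,0]/-p[:,2],p[:,1]/p[:,2]]; u=u*(1+k*(u**2).sum(1,keepdims=True)); return u*f+[cx,cy]
def place(pose,P):
    P=np.atleast_2d(P); c,s=np.cos(pose[2]),np.sin(pose[2]); return np.c_[pose[0]+c*P[:,0]-s*P[:,1],pose[1]+s*P[:,0]+c*P[:,1],P[:,2]]
def fit(obs,x0):
    fun=lambda x:np.concatenate([(proj(n,place(x,P))-px).ravel() for n,P,px in obs])
    r=least_squares(fun,x0,loss="soft_l1"); return r.x,r.fun.reshape(-1,2)
def tc(p): return (np.array(p)+.5)/4-.5+[230,95]
def sc(p): return (np.array(p)+.5)/4.7-.5+[240,180]
E
python3 - <<'E'
from h import *
b=.014
bed,r=fit([("top",[[0,.15,b],[0,-.15,b],[.172,.15,b],[.172,-.15,b],[.06,.11,b],[.06,-.11,b]],tc([[24,294],[464,402],[88,46],[520,150],[105,220],[422,298]])),
 ("side",[[0,.15,b],[0,-.15,b],[.172,-.15,b],[.06,.11,b],[.11,-.11,b],[.11,.11,b]],sc([[323,94],[336,545],[720,550],[441,147],[572,474],[536,148]]))],[.6,0,0])
print("bed",bed,r.round(1).tolist())
h=.128;X=.047;Y=.0575
blk,r=fit([("top",[[X,Y,h],[X,-Y,h],[-X,-Y,h],[-X,Y,h]],tc([[152,362],[332,428],[282,570],[104,508]])),
 ("side",[[X,Y,h],[-X,Y,h],[X,-Y,h],[-X,-Y,h],[X,-Y,0],[-X,-Y,0]],sc([[262,56],[72,46],[243,222],[36,212],[238,412],[44,398]]))],[.5,0,0])
print("blk",blk,r.round(1).tolist())
c,s=np.cos(bed[2]),np.sin(bed[2]); d=blk[:2]-bed[:2]
print("block in bed",c*d[0]+s*d[1],-s*d[0]+c*d[1],np.degrees(blk[2]-bed[2]))
print("corners in bed x",[(c*q[0]+s*q[1],-s*q[0]+c*q[1]) for q in place(blk,[[X,Y,0],[X,-Y,0],[-X,Y,0],[-X,-Y,0]])[:,:2]-bed[:2]])
E
```

```text
bed [ 0.61558064 -0.0258352  -0.23005032] [[0.0, -0.3], [-0.2, -0.2], [-0.1, 0.2], [0.5, 0.7], [-0.1, 0.1], [0.9, 0.3], [0.0, -0.3], [-0.1, -0.6], [0.5, -0.2], [-0.4, -0.4], [0.5, 0.5], [-0.2, -0.3]]
blk [ 0.53106381 -0.00920821 -0.30938991] [[-0.1, -0.8], [0.7, -2.1], [0.8, -0.0], [-0.7, 0.1], [0.1, -0.4], [-1.1, -1.0], [-0.2, 0.6], [-0.9, -0.5], [0.1, 0.4], [-0.1, 0.1]]
block in bed -0.08608162704814258 -0.00308312901078224 -4.545823893064817
corners in bed x [(np.float64(-0.034672234572903984), np.float64(0.050510941233293125)), (np.float64(-0.04378671860776877), np.float64(-0.06412729924857315)), (np.float64(-0.1283765354885164), np.float64(0.05796104122700865)), (np.float64(-0.13749101952338116), np.float64(-0.056677199254857605))]
```

```bash
cat >> h.py <<'E'
BED=np.array([.6156,-.0258,-.2300])
def tobed(p):
    c,s=np.cos(BED[2]),np.sin(BED[2]); d=np.array(p[:2])-BED[:2]; return np.array([c*d[0]+s*d[1],-s*d[0]+c*d[1],p[2]])
def ray(n,px,z):
    from scipy.optimize import fsolve
    return np.r_[fsolve(lambda q:(proj(n,[q[0],q[1],z])-px)[0],[.5,0]),z]
def plan(s,T):  # bed-frame TCP target -> tool-frame shift in units, spin
    W=place(BED,T)[0]; r=R.from_euler("xyz",s["tool_rot"])
    return r.inv().apply(W-s["tool_pos"])/.06, -((BED[2]+np.pi-s["tool_rot"][2]+np.pi)%(2*np.pi)-np.pi)
E
python3 - <<'E'
from h import *; from cell import robot
s=robot.observe()
for T in([-.158,-.003,.243],[-.158,-.003,.086]): print(plan(s,T))
for p in([304,254],[285,271],[245,271],[232,275],[258,272]): print(p,tobed(ray("top",p,.07)))
E
```

```text
(array([-7.02937942, -5.63449214,  0.00840009]), np.float64(-0.17077891414423219))
(array([-7.02984435, -5.63101517,  2.6250644 ]), np.float64(-0.17077891414423219))
[304, 254] [-0.17612145 -0.07702031  0.07      ]
[285, 271] [-0.2285352  -0.04116096  0.07      ]
[245, 271] [-0.25270596  0.05557378  0.07      ]
[232, 275] [-0.27022712  0.08461552  0.07      ]
[258, 272] [-0.24723416  0.0235138   0.07      ]
```

Request:
step_arm(
  motion=[
    [[-0.35,-0.28,0],0],
    [[-1.05,-0.85,0],-0.04],
    [[-1.9,-1.5,0],-0.08],
    [[-2.7,-2.2,0],-0.12],
    [[-3.5,-2.8,0],-0.171],
    [[-4.3,-3.45,0],-0.171],
    [[-5.1,-4.1,0],-0.171],
    [[-5.9,-4.7,0],-0.171],
    [[-6.6,-5.3,0],-0.171],
    [[-7.03,-5.63,0],-0.171],
  ],
  hand=116,
)

```text
time: 1.35
tool_pos: [0.462, 0.0054, 0.2434]
tool_rot: [-3.141, -0.0, 2.909]
contact_force: [-0.2, -0.1, -0.3]
opening: 0.0499
grip_force: 0.0
```

```bash
cat > st.py <<'E'
from h import *; from cell import robot
s=robot.observe(); c,q=np.cos(BED[2]),np.sin(BED[2]); f=s["contact_force"]
print("t",s["time"],"bed",tobed(s["tool_pos"]).round(4),"dyaw",round(float(plan(s,[0,0,0])[1]),4),"rot",s["tool_rot"].round(4),"F bed",(c*f[0]+q*f[1]).round(2),(-q*f[0]+c*f[1]).round(2),f[2].round(2),"tau",s["torque"].round(2),"open",s["opening"])
E
python3 st.py
```

```text
t 1.35 bed [-0.1566 -0.0047  0.2434] dyaw -0.0022 rot [-3.1414e+00 -5.0000e-04  2.9094e+00] F bed -0.15 -0.18 -0.3 tau [ 0.02  0.   -0.  ] open 0.04993923610795861
```

Request:
step_arm(
  motion=[
    [[0.02,0.02,0.3],0],
    [[0.02,0.02,0.9],0],
    [[0.02,0.02,1.6],0],
    [[0.02,0.02,2.2],0],
    [[0.02,0.02,2.5],0],
    [[0.02,0.02,2.62],0],
    [[0.02,0.02,2.62],0],
    [[0.02,0.02,2.62],0],
  ],
)

```text
time: 2.35
tool_pos: [0.4611, 0.0092, 0.0873]
tool_rot: [3.141, 0.002, 2.912]
contact_force: [0.1, 0.4, -0.0]
opening: 0.0501
grip_force: 0.0
```

```bash
python3 st.py
```

```text
t 2.35 bed [-0.1585 -0.0011  0.0873] dyaw 0.0003 rot [3.1414e+00 1.6000e-03 2.9119e+00] F bed 0.05 0.38 -0.01 tau [ 0.01  0.01 -0.04] open 0.050131065629490795
```

Request:
step_arm(
  motion=[
    [[-0.06,0,0.02],0],
    [[-0.12,0,0.02],0],
    [[-0.17,0,0.02],0],
    [[-0.22,0,0.02],0],
    [[-0.27,0,0.02],0],
    [[-0.32,0,0.02],0],
    [[-0.37,0,0.02],0],
    [[-0.42,0,0.02],0],
    [[-0.47,0,0.02],0],
    [[-0.52,0,0.02],0],
  ],
)

```text
time: 3.6
tool_pos: [0.491, 0.0023, 0.0853]
tool_rot: [3.141, -0.0, 2.912]
contact_force: [-1.9, 0.7, -0.0]
opening: 0.0501
grip_force: 1.2
```

```bash
python3 st.py
```

```text
t 3.6 bed [-0.1277 -0.0011  0.0853] dyaw 0.0003 rot [ 3.1414e+00 -3.0000e-04  2.9119e+00] F bed -1.99 0.22 -0.0 tau [0.06 0.35 0.02] open 0.05011858342363503
```

Request:
step_arm(
  motion=[
    [[-0.05,0,0],0],
    [[-0.1,0,0],0],
    [[-0.15,0,0],0],
    [[-0.2,0,0],0],
    [[-0.24,0,0],0],
    [[-0.28,0,0],0],
    [[-0.31,0,0],0],
    [[-0.33,0,0],0],
    [[-0.33,0,0],0],
  ],
)

```text
time: 4.72
tool_pos: [0.5104, -0.0024, 0.0854]
tool_rot: [3.141, 0.001, 2.912]
contact_force: [-1.3, 0.1, -1.2]
opening: 0.0501
grip_force: 0.7
```

```bash
python3 st.py
python3 - <<'E'
from cell import robot
import cv2
c=robot.read_camera("side")["pixels"][:,:,::-1]; c=c[100:310,230:400]
cv2.imwrite("pics/s1.png",cv2.resize(c,None,fx=2.8,fy=2.8,interpolation=cv2.INTER_CUBIC))
E
```

```text
t 4.725 bed [-0.1078 -0.0012  0.0854] dyaw 0.0002 rot [3.1415e+00 5.0000e-04 2.9117e+00] F bed -1.27 -0.19 -1.22 tau [0.06 0.19 0.02] open 0.05007477524050168
```

View pics/s1.png

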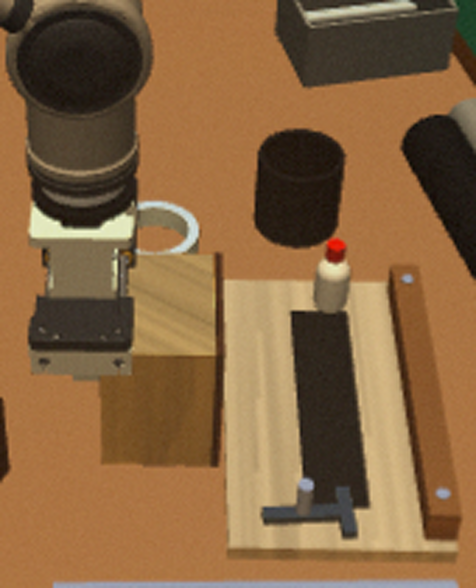

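The block stands upright and square, with its sole edge at about (218,465) a few mm short of the step edge at about (226,500). The last few mm come slowly, with force checks.

Request:
step_arm(
  motion=[
    [[-0.015,0,0],0],
    [[-0.03,0,0],0],
    [[-0.045,0,0],0],
    [[-0.06,0,0],0],
    [[-0.06,0,0],0],
  ],
)

```text
time: 5.4
tool_pos: [0.5139, -0.0032, 0.0854]
tool_rot: [3.141, 0.0, 2.912]
contact_force: [-2.1, 0.2, 0.7]
opening: 0.0501
grip_force: 1.1
```

```bash
python3 st.py
```

```text
t 5.4 bed [-0.1042 -0.0012  0.0854] dyaw 0.0002 rot [3.1415e+00 4.0000e-04 2.9118e+00] F bed -2.06 -0.28 0.66 tau [ 0.06  0.32 -0.05] open 0.050110458955917425
```

Request:
step_arm(
  motion=[
    [[-0.015,0,0],0],
    [[-0.03,0,0],0],
    [[-0.03,0,0],0],
  ],
)

```text
time: 5.78
tool_pos: [0.5151, -0.0035, 0.0853]
tool_rot: [3.141, -0.001, 2.912]
contact_force: [-4.4, 0.2, 3.1]
opening: 0.0501
grip_force: 2.4
```

Request:
step_arm(
  motion=[
    [[-0.015,0,0],0],
    [[-0.03,0,0],0],
    [[-0.03,0,0],0],
  ],
)

```text
time: 6.15
tool_pos: [0.5155, -0.0036, 0.085]
tool_rot: [3.142, -0.004, 2.911]
contact_force: [-8.8, 3.1, 5.4]
opening: 0.0501
grip_force: 4.4
```

```bash
python3 st.py
```

```text
t 6.15 bed [-0.1025 -0.0012  0.085 ] dyaw -0.0002 rot [ 3.1415 -0.0039  2.9114] F bed -9.27 1.05 5.38 tau [ 0.21  1.25 -0.34] open 0.050101455147186155
```

Request:
step_arm(
  motion=[
    [[0.08,0,0],0],
    [[0.15,0,0],0],
    [[0.15,0,-0.3],0],
    [[0.15,0,-0.6],0],
    [[0.15,0,-0.73],0],
    [[0.15,0,-0.73],0],
  ],
)

```text
time: 6.9
tool_pos: [0.5088, -0.002, 0.1294]
tool_rot: [3.141, 0.001, 2.912]
contact_force: [0.3, -0.1, -0.3]
opening: 0.0502
grip_force: 0.0
```

```bash
python3 st.py
python3 - <<'E'
from cell import robot
import cv2
c=robot.read_camera("side")["pixels"][:,:,::-1]; c=c[100:310,230:400]
cv2.imwrite("pics/s2.png",cv2.resize(c,None,fx=2.8,fy=2.8,interpolation=cv2.INTER_CUBIC))
E
```

```text
t 6.9 bed [-0.1094 -0.0012  0.1294] dyaw 0.0003 rot [3.1414e+00 1.5000e-03 2.9119e+00] F bed 0.29 -0.04 -0.27 tau [-0.03 -0.01  0.05] open 0.05018345954479571
```

View pics/s2.png

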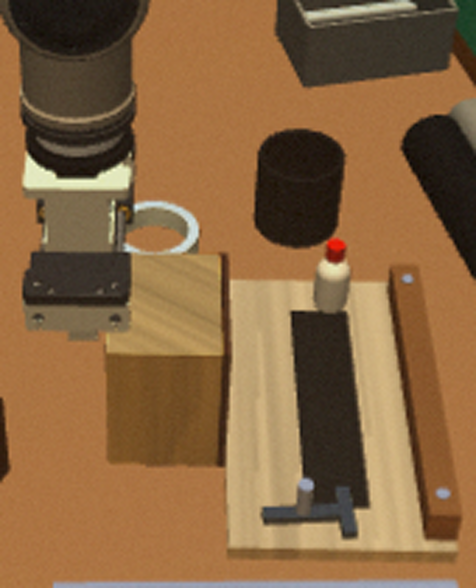

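Request:
step_arm(
  motion=[
    [[-0.06,0,0],0],
    [[-0.1,0,0],0],
    [[-0.13,0,-0.02],0],
    [[-0.19,0,-0.07],0],
    [[-0.26,0,-0.125],0],
    [[-0.34,0,-0.185],0],
    [[-0.42,0,-0.245],0],
    [[-0.5,0,-0.3],0],
  ],
)

```text
time: 7.95
tool_pos: [0.5382, -0.0089, 0.1475]
tool_rot: [3.141, 0.001, 2.912]
contact_force: [-1.3, -0.2, -1.1]
opening: 0.0501
grip_force: 0.8
```

```bash
python3 st.py
```

```text
t 7.95 bed [-0.0792 -0.0012  0.1475] dyaw 0.0002 rot [3.1415e+00 7.0000e-04 2.9118e+00] F bed -1.2 -0.51 -1.06 tau [ 0.05  0.3  -0.02] open 0.050103682496813434
```

Request:
step_arm(
  motion=[
    [[-0.09,0,-0.05],0],
    [[-0.18,0,-0.095],0],
    [[-0.27,0,-0.14],0],
    [[-0.36,0,-0.175],0],
    [[-0.45,0,-0.21],0],
    [[-0.54,0,-0.245],0],
    [[-0.64,0,-0.28],0],
  ],
)

```text
time: 8.82
tool_pos: [0.5755, -0.0176, 0.1641]
tool_rot: [3.142, 0.0, 2.912]
contact_force: [-0.5, -0.0, -0.4]
opening: 0.0501
grip_force: 0.3
```

```bash
python3 st.py
python3 - <<'E'
from cell import robot
import cv2
c=robot.read_camera("side")["pixels"][:,:,::-1]; c=c[100:310,230:400]
cv2.imwrite("pics/s3.png",cv2.resize(c,None,fx=2.8,fy=2.8,interpolation=cv2.INTER_CUBIC))
E
```

```text
t 8.825 bed [-0.0409 -0.0012  0.1641] dyaw 0.0001 rot [3.1415e+00 3.0000e-04 2.9117e+00] F bed -0.45 -0.11 -0.44 tau [0.06 0.15 0.02] open 0.05007008893901565
```

View pics/s3.png

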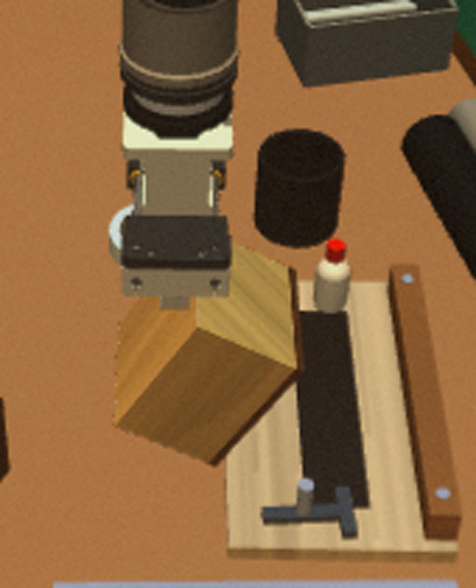

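The block is about 33° over, pivoting on the step edge at about (216,465), and stays square. I'll carry on past the balance point.

Request:
step_arm(
  motion=[
    [[-0.1,0,-0.03],0],
    [[-0.2,0,-0.055],0],
    [[-0.3,0,-0.075],0],
    [[-0.4,0,-0.09],0],
    [[-0.5,0,-0.1],0],
    [[-0.6,0,-0.12],0],
    [[-0.7,0,-0.15],0],
    [[-0.7,0,-0.4],0],
    [[-0.7,0,-0.7],0],
    [[-0.7,0,-0.7],0],
  ],
)

```text
time: 10.12
tool_pos: [0.6168, -0.0272, 0.2083]
tool_rot: [3.141, 0.004, 2.912]
contact_force: [0.3, -0.2, 0.8]
opening: 0.05
grip_force: 0.0
```

```bash
python3 st.py
python3 - <<'E'
from cell import robot
import cv2
c=robot.read_camera("side")["pixels"][:,:,::-1]; c=c[100:310,230:400]
cv2.imwrite("pics/s4.png",cv2.resize(c,None,fx=2.8,fy=2.8,interpolation=cv2.INTER_CUBIC))
E
```

```text
t 10.125 bed [ 0.0015 -0.0011  0.2083] dyaw 0.0003 rot [3.1413 0.0042 2.9119] F bed 0.3 -0.16 0.84 tau [ 0.01  0.02 -0.01] open 0.05002218314330928
```

View pics/s4.png

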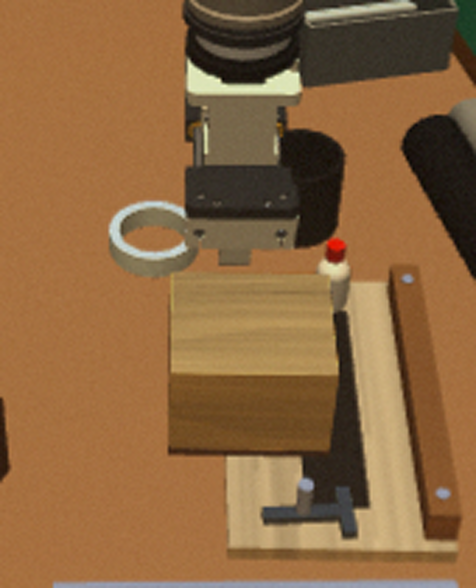

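The block now lies on its sole on the bed. Its upper-face corners are at (169,373), (337,373), (331,277) and (171,275), and the foot overhangs the step at about x=168.

Run:
```python
from h import *
q=lambda p:(np.array(p)+.5)/2.8-.5+[230,100]
for p,z in(([169,373],.108),([337,373],.108),([331,277],.108),([171,275],.108),([168,452],.014),([331,450],.014)): print(p,tobed(ray("side",q(p),z)).round(4))
```

```text
[169, 373] [-0.0459 -0.0606  0.108 ]
[337, 373] [ 0.0802 -0.0579  0.108 ]
[331, 277] [0.0837 0.0498 0.108 ]
[171, 275] [-0.045   0.0498  0.108 ]
[168, 452] [-0.0455 -0.057   0.014 ]
[331, 450] [ 0.0844 -0.052   0.014 ]
```

Request:
step_arm(
  motion=[
    [[0.4,-0.02,0],0],
    [[0.9,-0.05,0],0],
    [[1.32,-0.05,0],0],
    [[1.32,-0.05,0.3],0],
    [[1.32,-0.05,0.9],0],
    [[1.32,-0.05,1.5],0],
    [[1.32,-0.05,2.0],0],
    [[1.32,-0.05,2.28],0],
    [[1.32,-0.05,2.36],0],
    [[1.32,-0.05,2.36],0],
  ],
)

```text
time: 11.42
tool_pos: [0.5381, -0.0119, 0.0643]
tool_rot: [3.142, -0.0, 2.912]
contact_force: [-0.0, 0.6, 0.8]
opening: 0.0503
grip_force: 0.0
```

```bash
python3 st.py
```

```text
t 11.425 bed [-0.0787 -0.0042  0.0643] dyaw 0.0002 rot [ 3.1416e+00 -3.0000e-04  2.9118e+00] F bed -0.16 0.6 0.81 tau [0.   0.   0.02] open 0.05025613578062954
```

Request:
step_arm(
  motion=[
    [[-0.06,0,-0.04],0],
    [[-0.14,0,-0.04],0],
    [[-0.22,0,-0.04],0],
    [[-0.29,0,-0.04],0],
    [[-0.34,0,-0.04],0],
    [[-0.39,0,-0.04],0],
    [[-0.44,0,-0.04],0],
    [[-0.5,0,-0.04],0],
    [[-0.56,0,-0.04],0],
    [[-0.62,0,-0.04],0],
  ],
)

```text
time: 12.68
tool_pos: [0.5744, -0.0204, 0.0665]
tool_rot: [3.142, -0.0, 2.912]
contact_force: [-2.7, 0.9, -0.3]
opening: 0.0504
grip_force: 1.2
```

```bash
python3 st.py
```

```text
t 12.675 bed [-0.0413 -0.0042  0.0665] dyaw 0.0002 rot [ 3.1415e+00 -4.0000e-04  2.9118e+00] F bed -2.83 0.26 -0.26 tau [0.06 0.19 0.03] open 0.05038819673214823
```

Request:
step_arm(
  motion=[
    [[-0.06,0,0],0],
    [[-0.12,0,0],0],
    [[-0.18,0,0],0],
    [[-0.24,0,0],0],
    [[-0.31,0,0],0],
    [[-0.38,0,0],0],
    [[-0.45,0,0],0],
    [[-0.52,0,0],0],
    [[-0.58,0,0],0],
    [[-0.62,0,0],0],
  ],
)

```text
time: 13.92
tool_pos: [0.6107, -0.029, 0.0667]
tool_rot: [3.142, 0.0, 2.912]
contact_force: [-2.1, -0.0, -0.4]
opening: 0.0499
grip_force: 1.2
```

Request:
step_arm(
  motion=[
    [[-0.03,0,0],0],
    [[-0.06,0,0],0],
    [[-0.09,0,0],0],
    [[-0.12,0,0],0],
    [[-0.12,0,0],0],
  ],
)

```text
time: 14.55
tool_pos: [0.6179, -0.0306, 0.0668]
tool_rot: [3.141, 0.001, 2.912]
contact_force: [-1.5, 0.2, -0.6]
opening: 0.0502
grip_force: 0.5
```

```bash
python3 st.py
```

```text
t 14.55 bed [ 0.0034 -0.0042  0.0668] dyaw 0.0002 rot [3.1415e+00 8.0000e-04 2.9117e+00] F bed -1.49 -0.13 -0.55 tau [ 0.03  0.19 -0.01] open 0.05022960843077224
```

Expected home is TCP x of about 0.011, 7 mm further. I'll go slowly from here.

Request:
step_arm(
  motion=[
    [[-0.02,0,0],0],
    [[-0.04,0,0],0],
    [[-0.06,0,0],0],
    [[-0.08,0,0],0],
    [[-0.08,0,0],0],
  ],
)

```text
time: 15.18
tool_pos: [0.6225, -0.0317, 0.0668]
tool_rot: [3.141, 0.0, 2.912]
contact_force: [-0.9, -0.2, 0.9]
opening: 0.0497
grip_force: 0.8
```

Request:
step_arm(
  motion=[
    [[-0.015,0,0],0],
    [[-0.03,0,0],0],
    [[-0.03,0,0],0],
  ],
)

```text
time: 15.55
tool_pos: [0.6242, -0.0321, 0.0668]
tool_rot: [3.141, 0.0, 2.912]
contact_force: [-2.0, 0.8, 1.4]
opening: 0.0496
grip_force: 1.1
```

```bash
python3 st.py
```

```text
t 15.55 bed [ 0.0098 -0.0042  0.0668] dyaw 0.0002 rot [3.1415e+00 4.0000e-04 2.9118e+00] F bed -2.15 0.27 1.45 tau [ 0.16  0.32 -0.01] open 0.049608444354769264
```

Request:
step_arm(
  motion=[
    [[-0.015,0,0],0],
    [[-0.02,0,0],0],
    [[-0.02,0,0],0],
  ],
)

```text
time: 15.92
tool_pos: [0.6252, -0.0323, 0.0668]
tool_rot: [3.141, 0.0, 2.912]
contact_force: [-3.1, 0.6, 0.9]
opening: 0.05
grip_force: 1.4
```

Request:
step_arm(
  motion=[
    [[-0.015,0,0],0],
    [[-0.015,0,0],0],
  ],
)

```text
time: 16.18
tool_pos: [0.6254, -0.0323, 0.0667]
tool_rot: [3.142, -0.002, 2.912]
contact_force: [-5.5, 2.2, 4.2]
opening: 0.0503
grip_force: 2.9
```

```bash
python3 st.py
```

```text
t 16.175 bed [ 0.011  -0.0041  0.0667] dyaw 0.0002 rot [ 3.1415e+00 -1.5000e-03  2.9118e+00] F bed -5.88 0.92 4.21 tau [ 0.11  0.64 -0.04] open 0.0502741637806662
```

Request:
step_arm(
  motion=[
    [[-0.01,0,-0.005],0],
    [[-0.01,0,-0.005],0],
    [[-0.01,0,-0.005],0],
    [[-0.01,0,-0.005],0],
  ],
)

```text
time: 16.68
tool_pos: [0.6254, -0.0323, 0.0667]
tool_rot: [3.141, -0.003, 2.912]
contact_force: [-7.1, 1.9, 2.5]
opening: 0.0498
grip_force: 3.7
```

```bash
python3 st.py
```

```text
t 16.675 bed [ 0.011  -0.0041  0.0667] dyaw -0.0001 rot [ 3.1415e+00 -3.0000e-03  2.9115e+00] F bed -7.31 0.25 2.45 tau [ 0.16  0.88 -0.19] open 0.049754534878107486
```

Slightly more push, held for a second.

Request:
step_arm(
  motion=[
    [[-0.004,0,0],0],
    [[-0.004,0,0],0],
    [[-0.004,0,0],0],
    [[-0.004,0,0],0],
    [[-0.004,0,0],0],
    [[-0.004,0,0],0],
    [[-0.004,0,0],0],
    [[-0.004,0,0],0],
  ],
)

```text
time: 17.68
tool_pos: [0.6254, -0.0323, 0.0667]
tool_rot: [3.142, -0.004, 2.912]
contact_force: [-8.0, 1.5, 4.0]
opening: 0.0503
grip_force: 4.2
```

Request:
step_arm(
  motion=[
    [[0.05,0,0],0],
    [[0.1,0,0],0],
    [[0.3,0,0],0],
    [[0.6,0,0],0],
    [[1.0,0,-0.3],0],
    [[1.0,0,-1.0],0],
    [[1.0,0,-1.8],0],
    [[1.4,0,-2.4],0],
    [[2.0,0,-2.5],0],
    [[2.0,0,-2.5],0],
  ],
)

```text
time: 18.92
tool_pos: [0.5089, -0.005, 0.2182]
tool_rot: [3.141, 0.002, 2.912]
contact_force: [0.7, -0.9, 0.0]
opening: 0.05
grip_force: 0.0
```

```bash
python3 st.py
python3 - <<'E'
from cell import robot
import cv2
c=robot.read_camera("side")["pixels"][:,:,::-1]; c=c[100:310,230:400]
cv2.imwrite("pics/s5.png",cv2.resize(c,None,fx=2.8,fy=2.8,interpolation=cv2.INTER_CUBIC))
E
```

```text
t 18.925 bed [-0.1086 -0.0041  0.2182] dyaw 0.0006 rot [3.1414e+00 1.9000e-03 2.9122e+00] F bed 0.91 -0.74 0.04 tau [ 0.02  0.04 -0.02] open 0.05002657198278515
```

View pics/s5.png

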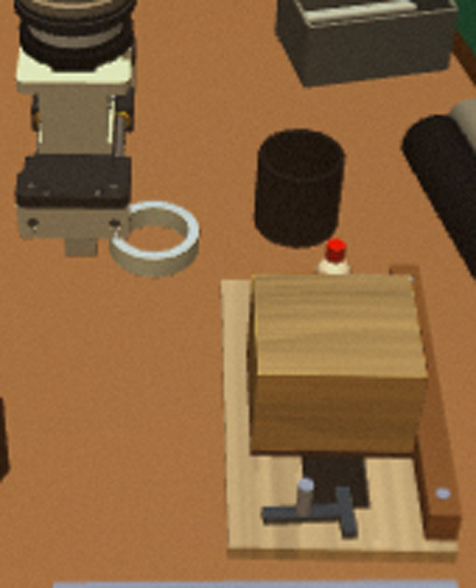

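The block lies on its sole across the strip with its top end against the fence at about (415,450), and the bystanders in this crop have not moved. The arm is clear.

```bash
python3 -c "from cell import robot; print(robot.hand_in())"
```

```text
the job is handed in; nothing more can be done
None
```

The pressing block lies on its dark sole over the strip, home against the back fence after a press of about 8 N held for a second; I released it and handed the job in at about 19 s, with the highest force reading about 11 N.

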